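# Set the bolt feed track to its mark and load a blank

## Robot

A 7-joint arm with a two-finger parallel gripper is mounted at the origin on the work surface. World frame = base frame: x ahead of the robot, y to its left, z up, the work surface at z = 0. Lengths are in m, angles in rad, forces in N, time in s.
With the tool pointing down it reaches from about 0.35 to 0.9 m from the base axis. Payload 19.9 kg.
Tool frame: the origin (TCP) lies midway between the tips of the shut fingers; the grasp point (between the pads) lies arm.grip_point_offset behind it (arm.grip_point_offset is the distance from the TCP to the grasp point, in m); z points along the fingers, y is the line along which they close (so a half turn about z gives the same grasp; the last joint's range is limited). The gripper opens to 94 mm and grips with 3 to 60 N. Pads are 16 mm wide; open, the fingers measure 119 mm over their backs; the gripper's body (75 mm by 177 mm) begins 78 mm behind the grasp point.
Start: joints at [1.244, 0.417, -0.01, 1.614, 0.005, 1.111, -0.053], TCP at [0.176, -0.6, 0.182] pointing down, gripper open.
Joint ranges: [-2.81, 2.81], [-0.39, 2.02], [-1.27, 1.25], [0.06, 2.57], [-1.19, 4.33], [0.19, 2], [-2.82, 2.82]. Speed limits (rad/s): [1.89, 1.89, 2.39, 2.39, 3.01, 3.01, 3.01].

## Interface

Orientations are given as [roll, pitch, yaw] about the fixed x, y, z axes, in that order (R = Rz(yaw) Ry(pitch) Rx(roll)).
In Python, from cell import arm, vision, finish_job gives the robot as it stands. The module is installed in compiled form; this text tells all that it offers.
- The arm moves only by the shell command python3 -m jog 'ROWS' [FORCE]. ROWS is JSON, a list of rows, each a list of 7 numbers: the shift along the tool's x, y, z in cm, then the turn, a rotation vector about the tool's x, y, z in rad, then the closure, from 0 (fully open) to 1 (shut). A call has 1 to 20 rows; each row is the pose to reach, as a shift and turn from the pose commanded when the call began, along the tool's axes at that moment; what a row does not reach only later rows make up. A row lasts 1/10 s, in which the tool goes at most 50 mm and 8.59 degrees, less where a joint would pass 70% of its speed; a pose out of reach is approached as far as the arm can. A call with a gripper value outside its range is refused whole. The fingers move at their own pace and stop on an object; FORCE is the grip in N (left out, the last holds). Time passes only in rows, so rows that repeat a pose let the fingers close. It gives the time, the measured TCP pose, the force, the opening and the grip force at its end, in the units of the state.
- arm.observe(): the state, without advancing time (a new reading comes with each control period).
- vision.get_image(name): name is "scene" or "top" or "wrist"; returns a dict with "color" (384x512x3 uint8, red, green, blue), "K" (3x3 intrinsics, pixels), "world_from_camera" (4x4, takes a point from camera to world coordinates). Camera axes: x right, y up, looking along -z (the intrinsics and any distortion apply to the point x, -y, -z); pixel columns grow to the right and rows downward; lengths in m; the calibration is good to about 2 mm. A picture is of the moment at which its call begins. There is no depth.
- finish_job(): hands the job in; it is judged then, once.
The state is a dict: "time": time; "q": joint angles; "joint_vel": joint speeds; "tau": joint torques, N m; "position": TCP position; "tcp_rot": TCP orientation; "wrist_force": force on the tool from outside, world axes, zero at the start; "ft_torque": the same for the moment, N m; "opening": opening from 0.0 (shut) to 1.0 (fully open); "gripper_force": force on a finger pad.
Only numpy, scipy, OpenCV 4.12 (cv2) and the standard library are available. Lean on these libraries where they do the work, as an engineer would, in place of code of your own. Each camera call takes 0.05 s, during which the arm holds its last target. There are 200 camera calls.

## Task

Set the feed track for this bolt: turn the black knob until the red pointer lies on the black line with the blue tab. Then take the square-head bolt blank that stands on its head in the wooden pocket tray and load it into the open top of the track, turned over so that it hangs by its head between the rails and slides down under the strip to the end stop. Let go of everything, leave the pointer on the line, and do not shift the nut, the tin or the wrench.

Things in the scene. Friction and masses are not known exactly. Their poses are not given: they have to be found in the camera images.
- feeder: Fixed green feed track. Origin: under the base on the slot's centre line. x runs level down the track, z up. Two rails slope 25 deg down along +x, tops 150 mm high at x=0, x from -122 to +122. Fixed rail: inner face y=+13; moving rail on the -y side: slot 26 mm wide at the mark. Over the slot from x=0 to the end stop (at x=+115) is an 8 mm strip, 24 mm above the rails; uphill it is open.
- knob_grip (a point): Centre of the round black knob, 46 mm across, 28 mm tall, on a vertical shaft, 12 mm clear above the gear case (68 x 64 mm top). Turning takes about 0.15 N m; it stays where left. Ends of travel: 36 mm wide, 20 mm narrow of the mark; 1 rad moves the rail and the pointer 10 mm. Clockwise from above narrows the slot and moves the pointer to the feeder's +y. Starts 13 to 32 mm too wide.
- pointer (a point): Mid-length of the red pointer needle (3 mm wide) on the outer end of the ram that carries the moving rail; it slides along the feeder's y over the white rule plate, 115 mm above the bench. On the mark, it has the same feeder y as the mark. A sideways knock of over 12 N on the moving rail shifts rail and pointer.
- mark (a point): Middle of the thick black line (3 mm wide, blue tab at its end) on the white rule plate, 115 mm above the bench; fixed to the feeder, same axes. Thin lines beside it are 10 mm apart.
- load_point (a point): Where to load: point on the slot's centre line at the height of the rail tops in the open upper part, 85 mm up the slope from mid-length (feeder x=-77, z=186 mm); same axes as the feeder. Rails are 14 mm wide, 20 mm deep, with slippery white strips. The base plate, 12 mm thick, spans feeder x -150 to +150, y -240 to +60 mm.
- tray: Fixed flat wooden tray, 130 x 68 x 14 mm (130 along its x), origin under its centre, with two square pockets, 46 mm wide and 10 mm deep, at x = -31 mm (the bolt stands in it) and x = +31 mm (empty).
- bolt_mid (a point): Middle of the steel bolt blank (0.3 to 0.46 kg, 78 mm long): square head 40 x 40 x 16 mm, round shank 22 mm thick, 62 mm long, tip chamfered. z points from the head to the shank's tip; x and y are square to the head's sides. Starts standing on its head in the tray, z up, this point 43 mm high. Laid on the bench it rests on a head edge and the tip, axis about 8 deg off level.
- bolt_head (a point): Centre of the bolt's square head: on the axis, 8 mm inside the outer face, 31 mm from bolt_mid. Hanging at the end stop it lies near feeder x=+0.10, y=0, z=0.11 m, the tip 49 mm above the bench.
- bolt_tip (a point): Centre of the shank's free end, on the axis, 39 mm from bolt_mid.
- nut_mid (a point): Bystander: centre of a brass hexagon nut, 46 mm across flats, 24 mm tall.
- tin_mid (a point): Bystander: centre of a blue round tin with a bright lid, 66 mm across, 37 mm tall.
- wrench: Bystander: steel wrench lying flat, 200 mm long along its x, about 10 mm thick. Origin under its middle.
Things that resemble listed ones, but are neither listed nor needed, are in the scene too. Of the things that look like the part that bears bolt_mid, take the one that is farthest to the robot's right at the start.

How it is judged:
By the outcome, as a careful person would: the job done as asked, in the order asked, and still so for the second after the job is handed in, with the robot touching nothing.
It also fails if it takes over 72 s, if anything falls off the work surface, if the arm or the gripper's body presses on something with over 40 N, if the wrist force passes 120 N, or if a joint passes its speed limit or range.

## Working session

There is one attempt and no reset: what is moved stays moved. The work goes in short steps, Python scripts to look and compute and a shell command to move; the robot and the scene stay as the last step left them, time stands still between calls to the robot, and variables do not carry over. Pictures are saved under pics/ and viewed, at most 10 in all, crops included, and the job is handed in when it is done.

```bash
mkdir -p pics
cat > h.py <<'E'
import numpy as np,cv2
from cell import arm,vision
from scipy.spatial.transform import Rotation as Rn
def grab(n,save=None):
    d=vision.get_image(n)
    if save: cv2.imwrite('pics/'+save,d['color'][:,:,::-1])
    return d
def ray(d,u,v):
    K=np.array(d['K']);T=np.array(d['world_from_camera'])
    p=np.linalg.solve(K,[u,v,1]);c=np.array([p[0],-p[1],-p[2]])
    return T[:3,3],T[:3,:3]@c
def onz(d,u,v,z):
    o,r=ray(d,u,v);return o+r*(z-o[2])/r[2]
def proj(d,P):
    K=np.array(d['K']);T=np.array(d['world_from_camera'])
    c=T[:3,:3].T@(np.array(P)-T[:3,3]);q=K@[c[0],-c[1],-c[2]];return q[:2]/q[2]
def tri(d1,p1,d2,p2):
    o1,r1=ray(d1,*p1);o2,r2=ray(d2,*p2)
    s=np.linalg.lstsq(np.c_[r1,-r2],o2-o1,rcond=None)[0]
    a=o1+s[0]*r1;b=o2+s[1]*r2;return (a+b)/2,np.linalg.norm(a-b)
E
python3 - <<'E'
from h import *
np.set_printoptions(precision=4,suppress=True)
s=arm.observe();print({k:np.round(s[k],3) for k in s},arm.grip_point_offset)
for n in('scene','top'):
    d=grab(n,n+'0.png');print(n,d['K'],d['world_from_camera'],[k for k in d])
a=cv2.imread('pics/scene0.png');b=cv2.imread('pics/top0.png')
E
```

```text
{'time': np.float64(0.0), 'q': array([ 1.245,  0.418, -0.01 ,  1.614,  0.005,  1.111, -0.053]), 'joint_vel': array([-0.001,  0.   ,  0.001,  0.001,  0.001,  0.002, -0.002]), 'tau': array([  0.001, -85.124,   0.639, -42.598,  -0.049,   0.019,   0.   ]), 'position': array([ 0.175, -0.599,  0.181]), 'tcp_rot': array([-3.14 ,  0.   ,  0.285]), 'wrist_force': array([-0.179,  0.206,  0.362]), 'ft_torque': array([0.005, 0.005, 0.013]), 'gripper_force': np.float64(0.0), 'opening': np.float64(0.996)} 0.0188
scene [[470.791    0.     252.9217]
 [  0.     470.791  194.027 ]
 [  0.       0.       1.    ]] [[ 0.6114 -0.6257  0.4844  1.1405]
 [ 0.7911  0.4703 -0.3911 -0.4898]
 [ 0.0168  0.6224  0.7826  1.0646]
 [ 0.      0.      0.      1.    ]] ['color', 'K', 'world_from_camera']
top [[386.2942   0.     255.6852]
 [  0.     386.2942 189.0322]
 [  0.       0.       1.    ]] [[ 0.0147  0.9937 -0.1109  0.4843]
 [-0.9997  0.0169  0.0189 -0.019 ]
 [ 0.0206  0.1106  0.9937  0.9855]
 [ 0.      0.      0.      1.    ]] ['color', 'K', 'world_from_camera']
```

View pics/scene0.png

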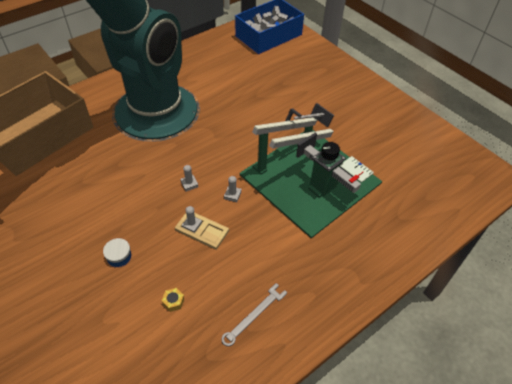

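View pics/top0.png

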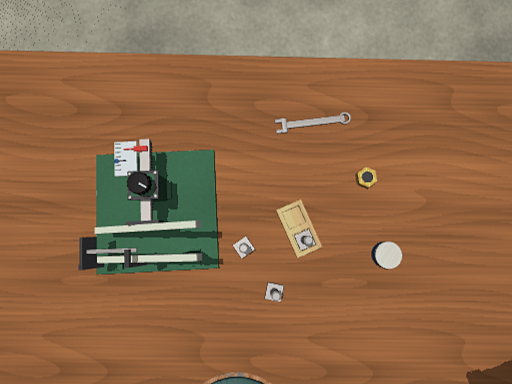

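The scene shows three look-alike bolts, at top pixels (243,247), (275,292) and (306,240). The one at (306,240) stands in the tray and is farthest right (image right is -y), so it is the one meant. The feeder is at (155,210), the knob at (140,184) and the red pointer at (138,149). I'll confirm with one enlarged crop.

Run:
```python
import cv2
b=cv2.imread('pics/top0.png')
c=cv2.resize(b[130:310,75:335],None,fx=3,fy=3,interpolation=cv2.INTER_CUBIC);cv2.imwrite('pics/crop0.png',c)
```

```text
(no output)
```

View pics/crop0.png

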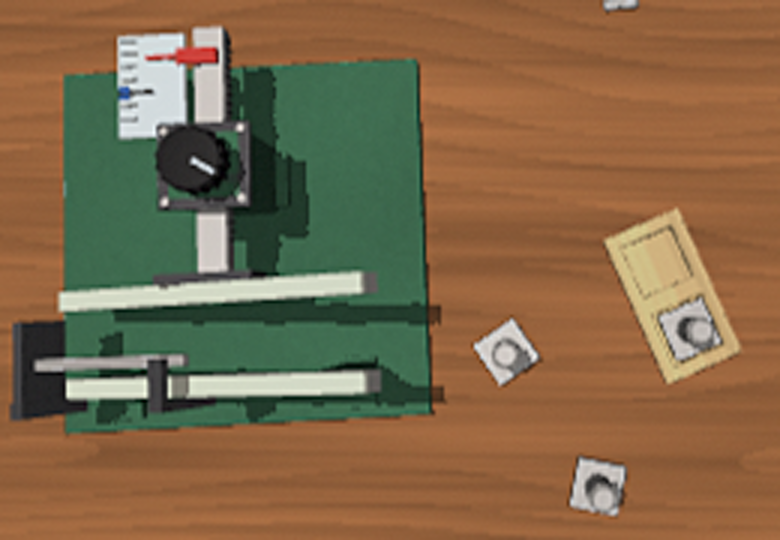

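The crop shows the tray bolt standing on its head in the near pocket (crop 697,328), the knob at (193,160), the red pointer at y=57 and the blue-tab mark at y=93. The open, uphill end of the track faces right. Now I'll measure.

```bash
cat > m.py <<'E'
from h import *
np.set_printoptions(precision=4,suppress=True)
t=grab('top');s=grab('scene')
# feeder from plate corners
px=np.array([[65,75],[417,60],[433,413],[65,432]])/3+[75,130]
W=np.array([onz(t,*p,.012)[:2] for p in px]);F=np.array([[.15,-.24],[-.15,-.24],[-.15,.06],[.15,.06]])
mw,mf=W.mean(0),F.mean(0);H=(F-mf).T@(W-mw);th=np.arctan2(H[0,1]-H[1,0],H[0,0]+H[1,1])
R=np.array([[np.cos(th),-np.sin(th)],[np.sin(th),np.cos(th)]]);o=mw-R@mf
print('feeder',o,th,'resid',W-(F@R.T+o))
f=lambda x,y,z:np.r_[R@[x,y]+o,z]
print('load',f(-.077,0,.186))
def blob(d,lo,hi,box,big=True):
    h=cv2.cvtColor(d['color'],cv2.COLOR_RGB2HSV);m=cv2.inRange(h,np.array(lo),np.array(hi));z=np.zeros_like(m);x0,y0,x1,y1=box;z[y0:y1,x0:x1]=m[y0:y1,x0:x1]
    c=max(cv2.findContours(z,cv2.RETR_EXTERNAL,cv2.CHAIN_APPROX_NONE)[0],key=cv2.contourArea);return c
kt=cv2.minEnclosingCircle(blob(t,(0,0,0),(180,255,60),(125,170,155,197)));print('knob top',kt)
ks=cv2.boundingRect(blob(s,(0,0,0),(180,255,45),(315,138,345,164)));print('knob scene',ks)
P,e=tri(t,kt[0],s,(ks[0]+ks[2]/2,ks[1]+ks[3]*.42));print('knob',P,e)
for z in(.16,.17,.18,.19):print(z,onz(t,*kt[0],z),onz(s,ks[0]+ks[2]/2,ks[1]+ks[3]*.42,z))
for n,lo,hi,b in(('red',(0,150,90),(8,255,255),(110,135,155,160)),('blue',(100,120,60),(130,255,255),(110,145,140,175))):
    m=cv2.moments(blob(t,lo,hi,b));p=(m['m10']/m['m00'],m['m01']/m['m00']);q=onz(t,*p,.115);print(n,p,q,'feeder',R.T@(q[:2]-o))
# tray & bolt
tr=blob(t,(12,60,120),(30,255,255),(270,195,330,262));r=cv2.minAreaRect(tr);B=cv2.boxPoints(r);
C=np.array([onz(t,*p,.014)[:2] for p in B]);print('tray',C.mean(0),np.linalg.norm(C-np.roll(C,1,0),axis=1),C)
P,e=tri(t,((705/3+75),(328/3+130)),s,(191,210));print('bolt tip guess',P,e)
E
python3 m.py
```

```text
feeder [0.4444 0.2036] 1.6351252418294129 resid [[-0.0012 -0.0012]
 [-0.0019  0.0013]
 [ 0.0015 -0.0005]
 [ 0.0016  0.0004]]
load [0.4494 0.1268 0.186 ]
knob top ((140.90516662597656, 184.79310607910156), 15.075776100158691)
knob scene (319, 142, 21, 21)
knob [0.5835 0.2146 0.1565] 0.005879295513070717
0.16 [0.5814 0.2111 0.16  ] [0.5867 0.2149 0.16  ]
0.17 [0.5802 0.2083 0.17  ] [0.5929 0.2071 0.17  ]
0.18 [0.5791 0.2055 0.18  ] [0.599  0.1993 0.18  ]
0.19 [0.5779 0.2027 0.19  ] [0.6051 0.1915 0.19  ]
red (139.76699029126215, 148.1197411003236) [0.6709 0.2302 0.115 ] feeder [ 0.012  -0.2277]
blue (116.0, 160.5) [0.6412 0.2824 0.115 ] feeder [ 0.066  -0.2015]
tray [ 0.4971 -0.149 ] [0.1645 0.1498 0.1651 0.147 ] [[ 0.5782 -0.0739]
 [ 0.5807 -0.2237]
 [ 0.4157 -0.2226]
 [ 0.4137 -0.0756]]
bolt tip guess [ 0.4722 -0.1613  0.0783] 0.008804271954461198
```

```bash
python3 -m jog '[[10,-10,-12,0,0,-0.1,0],[61.6,-66.3,-12,0,0,-2.85,0],[61.6,-66.3,-12,0,0,-2.85,0],[61.6,-66.3,-12,0,0,-2.85,0],[61.6,-66.3,-12,0,0,-2.85,0],[61.6,-66.3,-12,0,0,-2.85,0],[61.6,-66.3,-12,0,0,-2.85,0],[61.6,-66.3,-12,0,0,-2.85,0],[61.6,-66.3,-12,0,0,-2.85,0],[61.6,-66.3,-12,0,0,-2.85,0],[61.6,-66.3,-12,0,0,-2.85,0],[61.6,-66.3,-12,0,0,-2.85,0],[61.6,-66.3,-12,0,0,-2.85,0],[61.6,-66.3,-12,0,0,-2.85,0],[61.6,-66.3,-12,0,0,-2.85,0],[61.6,-66.3,-12,0,0,-2.85,0],[61.6,-66.3,-12,0,0,-2.85,0],[61.6,-66.3,-12,0,0,-2.85,0],[61.6,-66.3,-12,0,0,-2.85,0],[61.6,-66.3,-12,0,0,-2.85,0]]' 40; python3 -m jog '[[0,0,0,0,0,0,0],[0,0,0,0,0,0,0],[0,0,0,0,0,0,0]]'
python3 - <<'E'
from h import *
np.set_printoptions(precision=4,suppress=True)
s=arm.observe();print(s['position'],s['tcp_rot'],s['q'])
d=grab('wrist','w1.png');print(d['K'],d['world_from_camera'])
E
```

```text
time: 2.2
position: [0.5806, 0.213, 0.3012]
tcp_rot: [3.139, -0.002, -3.139]
wrist_force: [-1.1, -1.0, -0.4]
opening: 0.997
gripper_force: 0.0
time: 2.5
position: [0.5805, 0.2088, 0.302]
tcp_rot: [-3.141, 0.0, 3.132]
wrist_force: [-0.7, 0.1, 0.7]
opening: 0.998
gripper_force: 0.0
[0.5805 0.2088 0.302 ] [-3.1411  0.0003  3.1323] [ 0.2457  0.4518 -0.91    1.4541  0.3573  1.4088  0.8889]
[[326.7612   0.     252.383 ]
 [  0.     326.7612 191.043 ]
 [  0.       0.       1.    ]] [[ 0.0089 -0.9675 -0.2527  0.5069]
 [ 1.      0.0083  0.0035  0.21  ]
 [-0.0013 -0.2527  0.9675  0.5046]
 [ 0.      0.      0.      1.    ]]
```

View pics/w1.png

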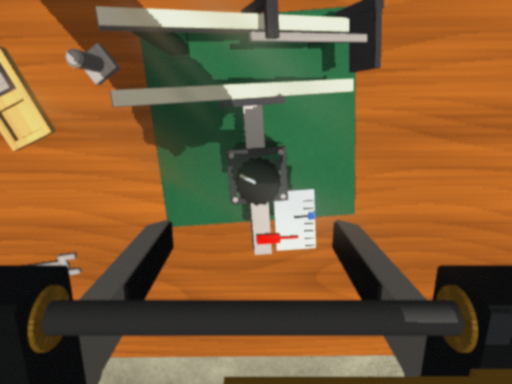

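The wrist view shows the knob at about (258,177), the red pointer at (275,238) and the blue-tab mark at row 216 (rows grow toward feeder -y here).

Run:
```python
from h import *
np.set_printoptions(precision=4,suppress=True)
w=grab('wrist');t=grab('top');s=grab('scene')
g=cv2.cvtColor(w['color'],cv2.COLOR_RGB2GRAY)
m=cv2.inRange(g,0,38)[135:215,220:300];c=max(cv2.findContours(cv2.morphologyEx(m,cv2.MORPH_OPEN,np.ones((9,9))),0,1)[0],key=cv2.contourArea)
print(cv2.boundingRect(c),cv2.minEnclosingCircle(c))
(x,y),r=cv2.minEnclosingCircle(c);pw=(x+220,y+135)
for p in(pw,(258,177)):
  print(p,tri(w,p,s,(329.5,149)))
  for z in(.14,.15,.16,.17,.18):print(z,onz(w,*p,z))
for n,lo,hi in(('red',(0,150,90),(8,255,255)),('blue',(100,150,60),(130,255,255))):
    h=cv2.cvtColor(w['color'],cv2.COLOR_RGB2HSV);m=cv2.inRange(h,np.array(lo),np.array(hi));m[:180]=0;m[260:]=0;m[:,:240]=0;m[:,330:]=0
    v,u=np.nonzero(m);q=onz(w,u.mean(),v.mean(),.115);print(n,u.mean(),v.mean(),u.min(),u.max(),q)
```

```text
(31, 23, 23, 14) ((42.0, 29.5), 12.777032852172852)
(262.0, 164.5) (array([0.5729, 0.2231, 0.1503]), np.float64(0.009765607928546714))
0.14 [0.5713 0.2198 0.14  ]
0.15 [0.5695 0.2196 0.15  ]
0.16 [0.5678 0.2193 0.16  ]
0.17 [0.566 0.219 0.17 ]
0.18 [0.5642 0.2188 0.18  ]
(258, 177) (array([0.5822, 0.2163, 0.1622]), np.float64(0.003608453698839088))
0.14 [0.5857 0.2153 0.14  ]
0.15 [0.5835 0.2151 0.15  ]
0.16 [0.5814 0.215  0.16  ]
0.17 [0.5792 0.2148 0.17  ]
0.18 [0.5771 0.2147 0.18  ]
red 270.0 238.29957805907173 257 296 [0.6715 0.2307 0.115 ]<stdin>:13: RuntimeWarning: Mean of empty slice.
  ret = ret.dtype.type(ret / rcount)
Traceback (most recent call last):
ValueError: zero-size array to reduction operation minimum which has no identity
```

```bash
python3 -m jog '[[0,0.6,4,0,0,0,0],[0,0.6,8,0,0,0,0],[0,0.6,12,0,0,0,0],[0,0.6,14,0,0,0,0],[0,0.6,15,0,0,0,0],[0,0.6,15,0,0,0,0.2],[0,0.6,15,0,0,0,0.4],[0,0.6,15,0,0,0,0.6],[0,0.6,15,0,0,0,0.6],[0,0.6,15,0,0,0,0.6],[0,0.6,15,0,0,0,0.6]]' 25
python3 - <<'E'
from h import *
grab('wrist','w2.png')
E
```

```text
time: 3.8
position: [0.5807, 0.2156, 0.1522]
tcp_rot: [3.141, 0.0, 3.135]
wrist_force: [-0.1, 0.4, 0.8]
opening: 0.528
gripper_force: 0.0
```

View pics/w2.png

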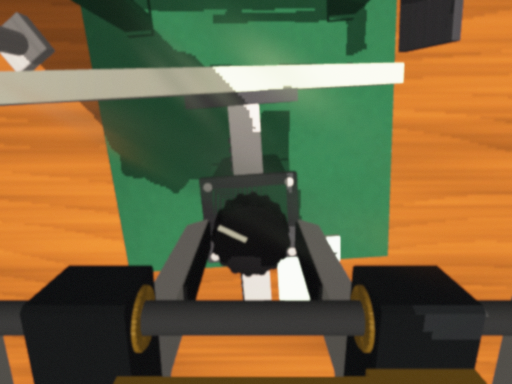

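The fingers straddle the knob (250,235) and are nearly on it.

```bash
python3 -m jog '[[0,0,0,0,0,0,0.65],[0,0,0,0,0,0,0.65],[0,0,0,0,0,0,0.65]]' 30
python3 - <<'E'
from h import *
w=grab('wrist')
for z in(.16,.17,.18):print(z,onz(w,250,235,z),onz(w,289,235,z)-onz(w,211,235,z))
E
```

```text
time: 4.15
position: [0.5805, 0.2156, 0.1518]
tcp_rot: [3.142, -0.0, 3.135]
wrist_force: [-0.1, -0.3, 0.8]
opening: 0.354
gripper_force: 0.0
0.16 [0.586666   0.21425607 0.16      ] [0.0003037  0.04972733 0.        ]
0.17 [0.58256957 0.2143678  0.17      ] [0.00028809 0.04717073 0.        ]
0.18 [0.57847314 0.21447953 0.18      ] [2.72475450e-04 4.46141399e-02 5.55111512e-17]
```

Run:
```python
from h import *
w=grab('wrist','w3.png');s=arm.observe();print(proj(w,s['position']),proj(w,s['position']+[0,0,.0188]),s['opening'],s['gripper_force'])
t=grab('top');sc=grab('scene')
for z in(.13,.15,.17):print(z,onz(t,139.3,183.3,z),onz(sc,330,150,z))
a=cv2.resize(t['color'][150:220,90:190],None,fx=4,fy=4,interpolation=2);b=cv2.resize(sc['color'][110:180,280:380],None,fx=4,fy=4,interpolation=2)
cv2.imwrite('pics/c3.png',np.vstack([cv2.resize(w['color'],(800,600))[250:550],np.hstack([a,b])])[:,:,::-1])
```

```text
[252.0410736  221.50937519] [251.98641551 232.22071561] 0.350871724521108 0.0
0.13 [0.58821657 0.2231413  0.13      ] [0.56693804 0.24148847 0.13      ]
0.15 [0.58578783 0.21748015 0.15      ] [0.57921252 0.22584094 0.15      ]
0.17 [0.58335909 0.21181901 0.17      ] [0.59148701 0.21019342 0.17      ]
```

View pics/c3.png

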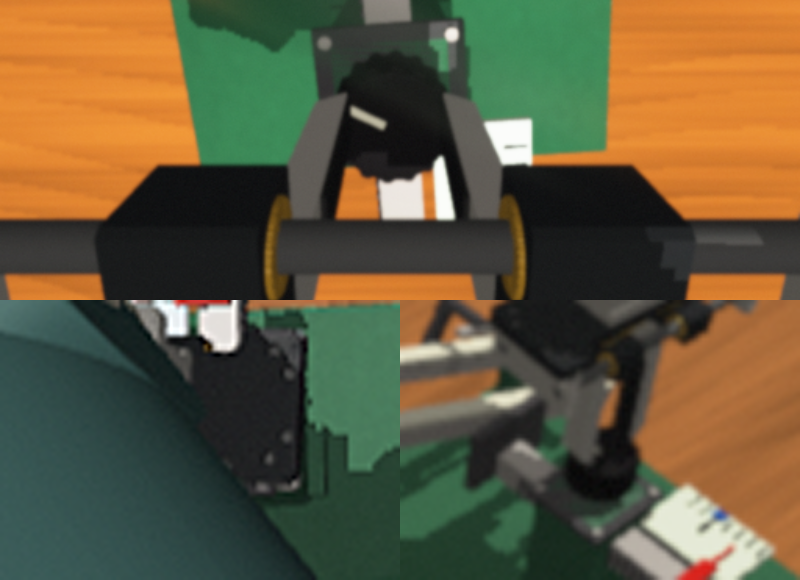

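The fingers passed above or beside the knob: opening 33 mm with no force. The knob is therefore lower than I estimated (top below 0.152), which puts it near x=0.588. I'll open, go lower and close again.

```bash
python3 -m jog '[[0,0,0,0,0,0,0.2],[0,0,0,0,0,0,0.1],[0,0,0,0,0,0,0.1],[-0.6,0,0,0,0,0,0.1],[-0.6,0,0.5,0,0,0,0.1],[-0.6,0,1,0,0,0,0.1],[-0.6,0,1.2,0,0,0,0.1],[-0.6,0,1.2,0,0,0,0.4],[-0.6,0,1.2,0,0,0,0.6],[-0.6,0,1.2,0,0,0,0.6],[-0.6,0,1.2,0,0,0,0.6],[-0.6,0,1.2,0,0,0,0.6]]' 20
python3 -m jog '[[0,0,0,0,0,0,0.6],[0,0,0,0,0,0,0.6],[0,0,0,0,0,0,0.6]]'
python3 - <<'E'
from h import *
w=grab('wrist','w4.png')
E
```

```text
time: 5.55
position: [0.5866, 0.2155, 0.14]
tcp_rot: [-3.142, 0.0, 3.135]
wrist_force: [0.3, -3.3, 1.9]
opening: 0.511
gripper_force: 2.1
time: 5.85
position: [0.5867, 0.2145, 0.14]
tcp_rot: [-3.14, -0.0, 3.134]
wrist_force: [-1.3, -5.0, 4.1]
opening: 0.482
gripper_force: 20.0
```

View pics/w4.png

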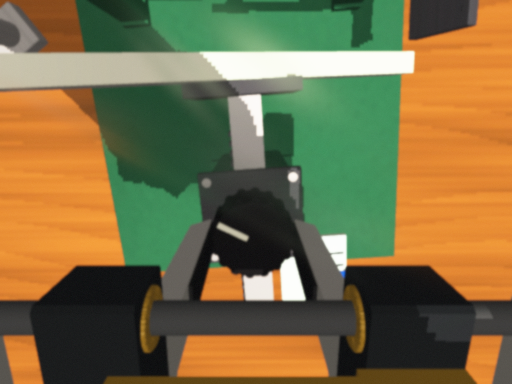

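```bash
python3 -m jog '[[0,0,0,0,0,0,0.4],[0,0,0,0,0,0,0.4],[-0.5,0,0.3,0,0,0,0.4],[-0.5,0,0.3,0,0,0,0.4],[-0.5,0,0.3,0,0,0,0.6],[-0.5,0,0.3,0,0,0,0.6],[-0.5,0,0.3,0,0,0,0.6],[-0.5,0,0.3,0,0,0,0.6]]' 40
python3 -m jog '[[0,0,0,0,0,0,0.65],[0,0,0,0,0,0.1,0.65],[0,0,0,0,0,0.2,0.65],[0,0,0,0,0,0.3,0.65],[0,0,0,0,0,0.4,0.65],[0,0,0,0,0,0.5,0.65],[0,0,0,0,0,0.6,0.65]]' 40
```

```text
time: 6.7
position: [0.5916, 0.2144, 0.1368]
tcp_rot: [-3.14, -0.0, 3.134]
wrist_force: [-0.3, -4.4, 1.5]
opening: 0.482
gripper_force: 40.0
time: 7.4
position: [0.5907, 0.2113, 0.1366]
tcp_rot: [-3.134, 0.001, 2.529]
wrist_force: [-13.3, -24.1, 15.0]
opening: 0.481
gripper_force: 40.0
```

The side force shows the grip is about 5.5 mm off the knob axis, which is near (0.586, 0.214). I'll re-centre and go on.

```bash
python3 -m jog '[[0,0,0,0,0,0,0.3],[0,0,0,0,0,0,0.3],[0.4,-0.4,0,0,0,0,0.35],[0.4,-0.4,0,0,0,0,0.35],[0.4,-0.4,0,0,0,0,0.6],[0.4,-0.4,0,0,0,0,0.6],[0.4,-0.4,0,0,0,0,0.65],[0.4,-0.4,0,0,0,0,0.65]]' 40
python3 -m jog '[[0,0,0,0,0,0.1,0.65],[0,0,0,0,0,0.2,0.65],[0,0,0,0,0,0.3,0.65],[0,0,0,0,0,0.4,0.65],[0,0,0,0,0,0.5,0.65],[0,0,0,0,0,0.6,0.65]]' 40
python3 - <<'E'
from h import *
sc=grab('scene');h=cv2.cvtColor(sc['color'],cv2.COLOR_RGB2HSV)
for n,lo,hi in(('red',(0,150,90),(8,255,255)),('blue',(100,120,60),(130,255,255))):
    m=cv2.inRange(h,np.array(lo),np.array(hi));m[:150]=0;m[195:]=0;m[:,:335]=0;m[:,390:]=0
    v,u=np.nonzero(m);print(n,len(u),u.mean() if len(u) else 0,v.mean() if len(u) else 0, [onz(sc,u.mean(),v.mean(),.115)] if len(u) else 0)
E
```

```text
time: 8.2
position: [0.5859, 0.2143, 0.1369]
tcp_rot: [-3.141, -0.0, 2.535]
wrist_force: [-3.7, -2.5, 3.1]
opening: 0.479
gripper_force: 40.0
time: 8.8
position: [0.5858, 0.2142, 0.1369]
tcp_rot: [-3.141, 0.0, 1.931]
wrist_force: [-4.4, -3.5, 3.7]
opening: 0.483
gripper_force: 40.0
red 37 350.05405405405406 175.75675675675674 [array([0.65928625, 0.23044411, 0.115     ])]
blue 3 359.6666666666667 163.33333333333334 [array([0.64317424, 0.28355026, 0.115     ])]
```

```bash
python3 -m jog '[[0,0,0,0,0,0.1,0.65],[0,0,0,0,0,0.2,0.65],[0,0,0,0,0,0.3,0.65],[0,0,0,0,0,0.4,0.65],[0,0,0,0,0,0.5,0.65],[0,0,0,0,0,0.6,0.65],[0,0,0,0,0,0.7,0.65],[0,0,0,0,0,0.8,0.65],[0,0,0,0,0,0.9,0.65],[0,0,0,0,0,1.0,0.65],[0,0,0,0,0,1.1,0.65],[0,0,0,0,0,1.2,0.65],[0,0,0,0,0,1.2,0.65]]' 40
python3 - <<'E'
from h import *
sc=grab('scene');w=grab('wrist')
cv2.imwrite('pics/c5.png',np.hstack([cv2.resize(sc['color'][130:205,310:400],(480,400),interpolation=2),cv2.resize(w['color'],(320,240))[[*range(240)]+[0]*160]])[:,:,::-1])
print(arm.observe()['q'])
E
```

```text
time: 10.15
position: [0.5856, 0.2142, 0.1369]
tcp_rot: [3.142, 0.001, 0.731]
wrist_force: [-5.0, -2.3, 5.2]
opening: 0.482
gripper_force: 40.0
[-0.1618139   0.47823259 -0.31977927  1.65135096  0.16885906  1.04029566
 -1.37011545]
```

View pics/c5.png

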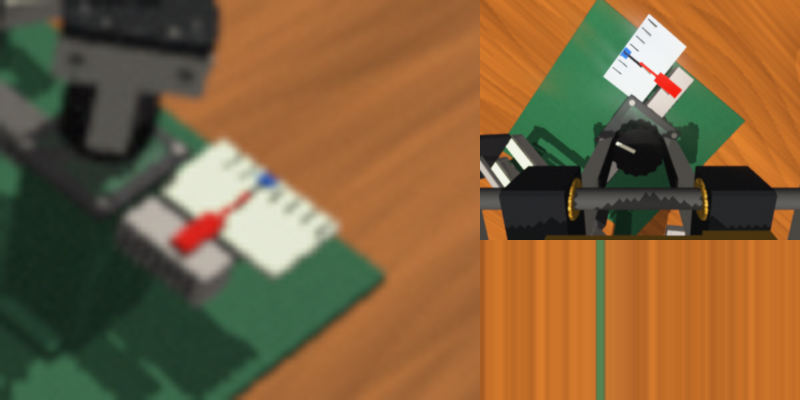

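The wrist view now shows the needle nearly in line with the black mark and its blue tab. Next I'll measure the residual.

```bash
cat > p.py <<'E'
from h import *
th=1.635;o=np.array([.4444,.2036]);R=np.array([[np.cos(th),-np.sin(th)],[np.sin(th),np.cos(th)]])
w=grab('wrist');h=cv2.cvtColor(w['color'],cv2.COLOR_RGB2HSV)
def pts(m):
    v,u=np.nonzero(m);return np.array([R.T@(onz(w,a,b,.115)[:2]-o) for a,b in zip(u,v)])*1000
reg=np.zeros(h.shape[:2],np.uint8)
f=lambda x,y:proj(w,np.r_[R@[x,y]+o,.115])
red=pts(cv2.inRange(h,np.array((0,130,90)),np.array((9,255,255))));blue=pts(cv2.inRange(h,np.array((100,110,60)),np.array((130,255,255))))
sel=lambda p:p[(abs(p[:,0]-35)<45)&(p[:,1]<-150)&(p[:,1]>-260)]
red=sel(red);blue=sel(blue)
print('blue',len(blue),blue.mean(0),blue.min(0),blue.max(0));print('red range',len(red),red.min(0),red.max(0))
for a in range(int(red[:,0].min()),int(red[:,0].max())+1,4):
    k=red[(red[:,0]>=a)&(red[:,0]<a+4)];print(a,len(k),k[:,1].mean().round(2) if len(k) else 0,end='; ')
g=cv2.cvtColor(w['color'],cv2.COLOR_RGB2GRAY);bx=blue[:,0].mean();by=blue[:,1].mean()
dk=pts(cv2.inRange(g,0,110)&~cv2.inRange(h,np.array((0,90,0)),np.array((180,255,255))))
dk=dk[(dk[:,0]<bx+6)&(dk[:,0]>bx-22)&(abs(dk[:,1]-by)<27)]
print()
for a in np.arange(by-27,by+27,1):
    k=dk[(dk[:,1]>=a)&(dk[:,1]<a+1)];
    if len(k):print(round(a-by,1),len(k),k[:,0].mean().round(1),end='; ')
E
python3 p.py
```

```text
blue 154 [  65.38099238 -201.13645158] [  61.58869748 -205.65498247] [  69.4011793 -196.5761827]
red range 952 [  -6.15576307 -209.71622278] [  48.25076753 -196.41780929]
-6 102 -203.05; -2 103 -203.01; 2 105 -202.88; 6 106 -202.84; 10 109 -202.98; 14 118 -203.06; 18 109 -203.09; 22 69 -203.02; 26 17 -203.06; 30 20 -202.88; 34 24 -202.7; 38 24 -202.81; 42 28 -202.58; 46 15 -202.2; 
-1.0 28 57.1; 0.0 35 54.2; 1.0 1 47.1;
```

```bash
python3 -m jog '[[0,0,0,0,0,0.08,0.65],[0,0,0,0,0,0.16,0.65],[0,0,0,0,0,0.16,0.65],[0,0,0,0,0,0.16,0.65]]' 40;python3 p.py
```

```text
time: 10.7
position: [0.5855, 0.2142, 0.1368]
tcp_rot: [3.142, 0.001, 0.575]
wrist_force: [-5.3, -3.4, 5.8]
opening: 0.477
gripper_force: 40.0
blue 165 [  65.41981935 -201.13318022] [  61.21361934 -205.60166806] [  69.25325042 -196.59219491]
red range 924 [  -5.94310824 -208.09909889] [  47.8410687  -194.48407813]
-5 104 -201.29; -1 101 -201.41; 3 102 -201.32; 7 108 -201.14; 11 113 -201.28; 15 124 -201.35; 19 105 -201.39; 23 51 -201.43; 27 22 -201.33; 31 16 -201.36; 35 17 -201.15; 39 19 -201.09; 43 19 -201.11; 47 3 -201.14; 
-1.0 10 52.4; 0.0 12 54.1;
```

The pointer is on the mark to within 0.2 mm. Now I'll release the knob, rise and recheck.

```bash
python3 -m jog '[[0,0,0,0,0,0,0.45],[0,0,0,0,0,0,0.3],[0,0,0,0,0,0,0.3],[0,0,-3,0,0,0,0.3],[0,0,-8,0,0,0,0.3],[0,0,-12.5,0,0,0,0.3],[0,0,-16.5,0,0,0,0.3],[0,0,-16.5,0,0,0,0.3],[0,0,-16.5,0,0,0,0.3]]' 40;python3 p.py
python3 -m jog '[[-30.1,25.1,0,0,0,-1.4,0.3],[-30.1,25.1,0,0,0,-1.4,0.3],[-30.1,25.1,0,0,0,-1.4,0.3],[-30.1,25.1,0,0,0,-1.4,0.3],[-30.1,25.1,0,0,0,-1.4,0.3],[-30.1,25.1,0,0,0,-1.4,0.3],[-30.1,25.1,0,0,0,-1.4,0.3],[-30.1,25.1,0,0,0,-1.4,0.3],[-30.1,25.1,0,0,0,-1.4,0.3],[-30.1,25.1,0,0,0,-1.4,0.3],[-30.1,25.1,0,0,0,-1.4,0.3],[-30.1,25.1,0,0,0,-1.4,0.3],[-30.1,25.1,0,0,0,-1.4,0.3],[-30.1,25.1,0,0,0,-1.4,0.3]]'
python3 - <<'E'
from h import *
w=grab('wrist');sc=grab('scene')
print(proj(w,[.472,-.161,.08]))
cv2.imwrite('pics/c6.png',np.hstack([w['color'],cv2.resize(sc['color'][150:278,130:226],(288,384),interpolation=2)])[:,:,::-1])
print(arm.observe()['q'])
E
```

```text
time: 11.65
position: [0.5863, 0.2146, 0.3023]
tcp_rot: [3.141, -0.001, 0.575]
wrist_force: [-0.5, -0.6, -0.2]
opening: 0.699
gripper_force: 0.0
blue 38 [  65.60712741 -200.95793962] [  62.02364443 -204.9810588 ] [  69.5106991  -196.74954398]
red range 276 [  -5.42906514 -208.33942967] [  46.18186815 -194.051322  ]
-5 34 -201.27; -1 33 -201.3; 3 33 -201.52; 7 35 -201.04; 11 39 -201.32; 15 42 -201.46; 19 33 -201.19; 23 11 -201.35; 27 2 -201.32; 31 1 -201.37; 35 2 -201.27; 39 4 -200.84; 43 4 -201.1; 
-1.0 1 62.0; time: 13.1
position: [0.4697, -0.1595, 0.3014]
tcp_rot: [-3.141, -0.001, 1.973]
wrist_force: [-0.0, -0.7, -0.1]
opening: 0.701
gripper_force: 0.0
[253.84796038 165.34648372]
[ 0.4440759   0.09379783 -0.1923012   1.75807569  0.01855406  1.29192617
  0.65075691]
```

View pics/c6.png

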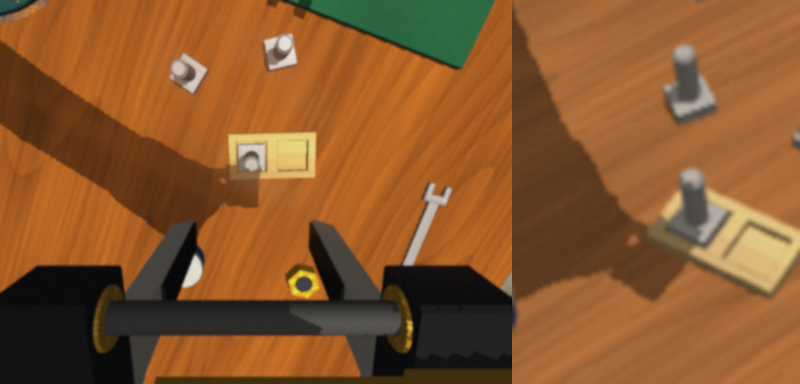

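The wrist view shows the tray square to the tool (corners 229,135 to 317,177), with the bolt head centred at about (252,157) and its tip at about (251,161).

Run:
```python
from h import *
w=grab('wrist')
c=np.array([onz(w,*p,.014) for p in((229,135),(315,132),(317,177),(231,180))]);print(np.linalg.norm(c-np.roll(c,1,0),axis=1))
e=(c[1]+c[2]-c[0]-c[3]);e/=np.linalg.norm(e);m=c.mean(0);print(m,e,np.arctan2(e[1],e[0]),'pocket',m-e*.031)
print('tip',onz(w,251,161,.082),'head',onz(w,252,156,.02))
```

```text
[0.06845965 0.12750849 0.06840444 0.13204622]
[ 0.49821167 -0.14797906  0.014     ] [0.9052681  0.42484076 0.        ] 0.4387859701930773 pocket [ 0.47014836 -0.16114913  0.014     ]
tip [ 0.46635852 -0.15698327  0.082     ] head [ 0.46853939 -0.15902319  0.02      ]
```

```bash
python3 -m jog '[[0,0,5,0,0,-0.03,0.3],[0,0,10,0,0,-0.03,0.3],[0,0,15,0,0,-0.03,0.3],[0,0,19,0,0,-0.03,0.3],[0,0,22,0,0,-0.03,0.3],[0,0,24,0,0,-0.03,0.3],[0,0,25.5,0,0,-0.03,0.3],[0,0,25.9,0,0,-0.03,0.3],[0,0,25.9,0,0,-0.03,0.3],[0,0,25.9,0,0,-0.03,0.7],[0,0,25.9,0,0,-0.03,0.85],[0,0,25.9,0,0,-0.03,0.85],[0,0,25.9,0,0,-0.03,0.85],[0,0,25.9,0,0,-0.03,0.85],[0,0,25.9,0,0,-0.03,0.85],[0,0,25.9,0,0,-0.03,0.85],[0,0,25.9,0,0,-0.03,0.85]]' 30
```

```text
time: 14.95
position: [0.4697, -0.1599, 0.0429]
tcp_rot: [-3.141, -0.0, 2.005]
wrist_force: [-2.6, -0.8, 2.2]
opening: 0.225
gripper_force: 30.0
```

```bash
python3 -m jog '[[0,0,-4,0,0,0,0.85],[0,0,-8,0,0,0,0.85],[0,0,-12,0,0,0,0.85],[5.5,19.1,-14,0,0,0.43,0.85],[5.5,19.1,-14,0,0,0.43,0.85],[5.5,19.1,-14,0,0,0.43,0.85],[5.5,19.1,-14,0,0,0.43,0.85],[5.5,19.1,-14,0,0,0.43,0.85],[5.5,19.1,-14,0,0,0.43,0.85],[5.5,19.1,-14,0,0,0.43,0.85]]'
python3 -m jog '[[0,0,0,0,0.13,0,0.85],[0,0,0,0,0.26,0,0.85],[0,0,0,0,0.39,0,0.85],[0,0,0,0,0.52,0,0.85],[0,0,0,0,0.65,0,0.85],[0,0,0,0,0.78,0,0.85],[0,0,0,0,0.91,0,0.85],[0,0,0,0,1.05,0,0.85],[0,0,0,0,1.05,0,0.85],[0,0,0,0,1.05,0,0.85],[0,0,0,0,1.05,0,0.85]]'
python3 -c "
from h import *
s=arm.observe();print(s['q'],Rn.from_euler('xyz',s['tcp_rot']).as_matrix())"
```

```text
time: 15.95
position: [0.6192, -0.0303, 0.1822]
tcp_rot: [-3.14, 0.0, 1.575]
wrist_force: [-1.1, -0.4, -3.2]
opening: 0.224
gripper_force: 30.0
time: 17.05
position: [0.6202, -0.029, 0.1842]
tcp_rot: [3.137, -1.046, 1.58]
wrist_force: [0.0, -0.3, -2.5]
opening: 0.222
gripper_force: 30.0
[ 0.73532519  0.78842515 -0.43011942  1.48893805 -0.65840841  1.41769656
  0.63906434] [[-0.00449846  0.99998422 -0.00336387]
 [ 0.50077954  0.00516445  0.86555946]
 [ 0.86556318  0.00220913 -0.50079487]]
```

```bash
python3 -m jog '[[-3.5,0,2,0,0,0,0.85],[-7,0,4,0,0,0,0.85],[-10,0,5.8,0,0,0,0.85],[-11.7,0,6.7,0,0,0,0.85],[-12.4,0,7.1,0,0,0,0.85],[-12.4,0,7.1,0,0,0,0.85],[-12.4,0,7.1,0,0,0,0.85]]'
python3 -m jog '[[0,0,0,0,0,0,0.78],[0,0,0,0,0,0,0.7],[0,0,0,0,0,0,0.6],[0,0,0,0,0,0,0.5],[0,0,0,0,0,0,0.5],[0,0,0,0,0,0,0.5],[0,0,0,0,0,0,0.5],[0,0,-2,0,0,0,0.4],[0,0,-6,0,0,0,0.4],[2,0,-10,0,0,0,0.4],[6,0,-12,0,0,0,0.4],[10,0,-14,0,0,0,0.4],[10,0,-14,0,0,0,0.4],[10,0,-14,0,0,0,0.4]]'
python3 -c "
from h import *
w=grab('wrist');t=grab('top')
cv2.imwrite('pics/c7.png',np.vstack([np.hstack([cv2.resize(w['color'],(400,300)),cv2.resize(t['color'],(400,300))]),cv2.resize(t['color'][130:230,210:410],(800,300)[:2] and (600,300),interpolation=2)[:, [*range(600)]+[599]*200]])[:,:,::-1])"
```

```text
time: 17.75
position: [0.6208, -0.0298, 0.0417]
tcp_rot: [3.137, -1.049, 1.579]
wrist_force: [-0.7, -0.1, -2.6]
opening: 0.226
gripper_force: 30.0
time: 19.15
position: [0.6204, -0.1015, 0.197]
tcp_rot: [3.139, -1.049, 1.577]
wrist_force: [-0.1, -0.4, -0.3]
opening: 0.597
gripper_force: 0.0
```

View pics/c7.png

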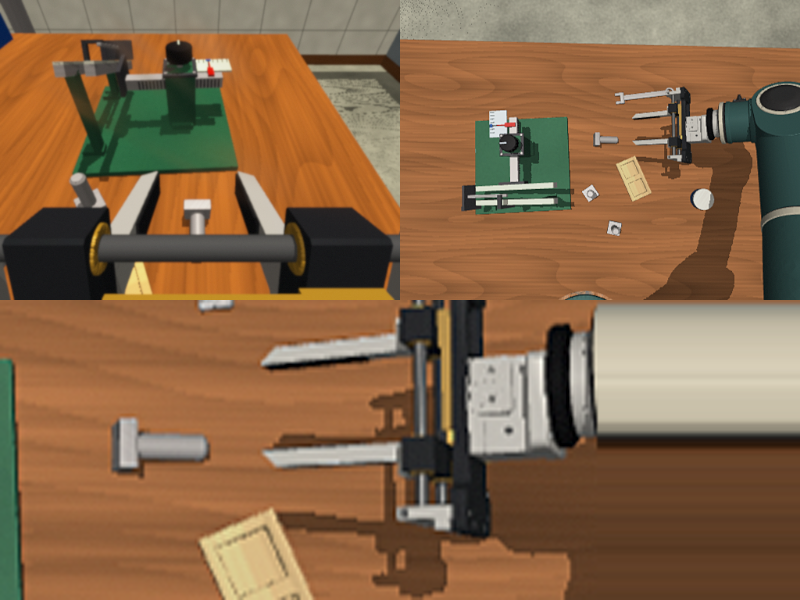

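The top view shows the bolt lying at top px (250..279, 179), head toward the feeder, tip toward -y, well aligned. I'll regrasp it across the head. First I'll measure the bolt and the rails.

```bash
cat > r.py <<'E'
from h import *
np.set_printoptions(precision=4,suppress=True)
th=1.635;o=np.array([.4444,.2036]);R=np.array([[np.cos(th),-np.sin(th)],[np.sin(th),np.cos(th)]])
F=lambda x,y,z:np.r_[R@[x,y]+o,z]
def rails(d,xs=(-.11,-.095,-.08,-.065,-.05,-.035,-.02),ys=np.arange(-.05,.05,.0005)):
    g=cv2.cvtColor(d['color'],cv2.COLOR_RGB2HSV);sc=g[:,:,2].astype(float)-1.2*g[:,:,1]
    for x in xs:
        z=.150-x*np.tan(np.radians(25))
        v=[]
        for y in ys:
            p=proj(d,F(x,y,z)).astype(np.float32);v.append(cv2.getRectSubPix(sc.astype(np.float32),(1,1),(float(p[0]),float(p[1])))[0,0])
        v=np.array(v);b=(v>60).astype(int);e=np.flatnonzero(np.diff(b));print(x,[(round(ys[i]*1000,1),'+-'[b[i]]) for i in e])
E
python3 - <<'E'
from r import *
t=grab('top');rails(t)
h=cv2.cvtColor(t['color'],cv2.COLOR_RGB2HSV);m=cv2.inRange(h,np.array((0,0,70)),np.array((180,70,255)));m[:165]=0;m[192:]=0;m[:,:240]=0;m[:,284:]=0
c=max(cv2.findContours(m,0,1)[0],key=cv2.contourArea);print(cv2.boundingRect(c),cv2.minAreaRect(c))
for u in range(246,284,3):
    v=np.flatnonzero(m[:,u]);print(u,v.min() if len(v) else 0,v.max() if len(v) else 0,end='; ')
print(onz(t,250.5,178.7,.03),onz(t,256,178.7,.03),onz(t,279.5,178.7,.015))
E
```

```text
-0.11 [(np.float64(-30.0), '+'), (np.float64(-14.5), '-'), (np.float64(10.0), '+'), (np.float64(26.5), '-')]
-0.095 [(np.float64(-30.0), '+'), (np.float64(-14.0), '-'), (np.float64(10.0), '+'), (np.float64(26.0), '-')]
-0.08 [(np.float64(-30.0), '+'), (np.float64(-14.0), '-'), (np.float64(10.5), '+'), (np.float64(26.0), '-')]
-0.065 [(np.float64(-30.0), '+'), (np.float64(-14.0), '-'), (np.float64(10.5), '+'), (np.float64(26.0), '-')]
-0.05 [(np.float64(-29.5), '+'), (np.float64(-14.0), '-'), (np.float64(10.0), '+'), (np.float64(26.0), '-')]
-0.035 [(np.float64(-35.5), '+'), (np.float64(-32.0), '-'), (np.float64(-31.0), '+'), (np.float64(-14.0), '-'), (np.float64(10.0), '+'), (np.float64(26.0), '-')]
-0.02 [(np.float64(-14.5), '-'), (np.float64(10.5), '+'), (np.float64(26.5), '-')]
(247, 169, 33, 18) ((262.8587646484375, 176.01515197753906), (16.6901912689209, 31.67584991455078), 83.8844985961914)
246 0 0; 249 170 185; 252 169 185; 255 170 185; 258 174 182; 261 175 182; 264 175 182; 267 175 182; 270 175 182; 273 175 182; 276 175 183; 279 178 178; 282 0 0; [ 0.6167 -0.0238  0.03  ] [ 0.617  -0.0376  0.03  ] [ 0.6201 -0.0975  0.015 ]
```

```bash
python3 -m jog '[[3.5,0,6.1,0,-0.14,0,0.3],[3.5,0,6.1,0,-0.28,0,0.3],[3.5,0,6.1,0,-0.42,0,0.3],[3.5,0,6.1,0,-0.56,0,0.3],[3.5,0,6.1,0,-0.7,0,0.3],[3.5,0,6.1,0,-0.84,0,0.3],[3.5,0,6.1,0,-0.98,0,0.3],[3.5,0,6.1,0,-1.05,0,0.3],[3.5,0,6.1,0,-1.05,0,0.3],[3.5,0,6.1,0,-1.05,0,0.3]]'
python3 - <<'E'
from r import *
w=grab('wrist');h=cv2.cvtColor(w['color'],cv2.COLOR_RGB2HSV)
P=[proj(w,[.617,y,z]) for y,z in((-.03,.03),(-.1,.013))];print(P)
m=cv2.inRange(h,np.array((0,0,60)),np.array((180,80,255)))
p0=np.minimum(*P).astype(int)-30;p1=np.maximum(*P).astype(int)+30
k=np.zeros_like(m);k[max(p0[1],0):p1[1],max(p0[0],0):p1[0]]=m[max(p0[1],0):p1[1],max(p0[0],0):p1[0]]
c=max(cv2.findContours(k,0,1)[0],key=cv2.contourArea);x,y,a,b=cv2.boundingRect(c);print(x,y,a,b)
for v in range(y,y+b,3):
    u=np.flatnonzero(k[v]);print(v,u.min(),u.max(),len(u),onz(w,(u.min()+u.max())/2,v,.04 if len(u)>0.8*a else .025)[:2])
E
```

```text
time: 20.3
position: [0.6196, -0.0309, 0.1954]
tcp_rot: [-3.14, -0.001, 1.575]
wrist_force: [-0.6, -0.2, -0.6]
opening: 0.697
gripper_force: 0.0
[array([250.6854, 171.1807]), array([250.5725, 223.5952])]
236 157 35 65
157 240 268 29 [ 0.6207 -0.0121]
160 238 268 31 [ 0.6196 -0.0155]
163 238 269 32 [ 0.6201 -0.0188]
166 236 270 35 [ 0.6196 -0.0222]
169 236 270 35 [ 0.6196 -0.0256]
172 236 270 35 [ 0.6196 -0.029 ]
175 236 270 35 [ 0.6197 -0.0324]
178 237 264 28 [ 0.6168 -0.0391]
181 245 261 17 [ 0.6197 -0.0427]
184 245 261 17 [ 0.6197 -0.0463]
187 245 258 14 [ 0.618  -0.0499]
190 245 258 14 [ 0.618  -0.0535]
193 246 260 15 [ 0.6198 -0.0572]
196 246 260 15 [ 0.6198 -0.0609]
199 246 260 15 [ 0.6198 -0.0646]
202 246 261 16 [ 0.6205 -0.0683]
205 246 261 16 [ 0.6205 -0.072 ]
208 245 261 17 [ 0.6199 -0.0758]
211 246 261 16 [ 0.6205 -0.0795]
214 246 261 16 [ 0.6205 -0.0833]
217 247 260 14 [ 0.6206 -0.0871]
220 249 258 10 [ 0.6206 -0.0909]
```

```bash
python3 -m jog '[[0.6,0,4,0,0,0,0.3],[0.6,0,8,0,0,0,0.3],[0.6,0,12,0,0,0,0.3],[0.6,0,15,0,0,0,0.3],[0.6,0,17,0,0,0,0.3],[0.6,0,18.2,0,0,0,0.3],[0.6,0,18.5,0,0,0,0.3],[0.6,0,18.5,0,0,0,0.3],[0.6,0,18.5,0,0,0,0.5],[0.6,0,18.5,0,0,0,0.7],[0.6,0,18.5,0,0,0,0.7],[0.6,0,18.5,0,0,0,0.7],[0.6,0,18.5,0,0,0,0.7],[0.6,0,18.5,0,0,0,0.7]]' 45
python3 -m jog '[[0,0,-3,0,0,0,0.7],[0,0,-7,0,0,0,0.7],[0,0,-11,0,0,0,0.7],[0,0,-15,0,0,0,0.7],[0,0,-20,0,0,0,0.7],[0,0,-25,0,0,0,0.7],[0,0,-29,0,0,0,0.7],[0,0,-29,0,0,0,0.7]]'
```

```text
time: 21.75
position: [0.6202, -0.025, 0.0118]
tcp_rot: [3.141, -0.0, 1.575]
wrist_force: [-0.8, -0.7, 5.0]
opening: 0.413
gripper_force: 45.0
time: 22.55
position: [0.6217, -0.0249, 0.3069]
tcp_rot: [3.134, 0.0, 1.575]
wrist_force: [0.4, -0.5, -3.2]
opening: 0.414
gripper_force: 45.0
```

```bash
cat > go.py <<'E'
from r import *
import sys
def go(clear,fx=-.077,fy=-.002,tilt=33,hc=(-.0007,0,-.0085)):
    s=arm.observe();R0=Rn.from_euler('xyz',s['tcp_rot']).as_matrix();a=np.radians(tilt)
    ex=np.r_[R[:,0],0];ey=np.r_[R[:,1],0];ez=np.array([0,0,1.])
    z=ex*np.cos(a)-ez*np.sin(a);y=-ey;x=np.cross(y,z);Rt=np.c_[x,y,z]
    n=ex*np.sin(np.radians(25))+ez*np.cos(np.radians(25))
    H=F(fx,fy,.150-fx*np.tan(np.radians(25)))+n*(.008+clear)
    P=H-Rt@np.array(hc)
    print('clear',clear,'tcp',P,'shift cm',R0.T@(P-s['position'])*100,'rot',Rn.from_matrix(R0.T@Rt).as_rotvec())
if __name__=='__main__':
    for c in map(float,sys.argv[1:]): go(c)
E
python3 go.py .09 .075
```

```text
clear 0.09 tcp [0.4482 0.1757 0.2707] shift cm [ 20.1329 -17.3011   3.4892] rot [ 0.037   0.9949 -0.0514]
clear 0.075 tcp [0.4486 0.1694 0.2571] shift cm [ 19.5003 -17.2733   4.849 ] rot [ 0.037   0.9949 -0.0514]
```

```bash
python3 -m jog '[[4,-4,-2,0.007,0.14,-0.01,0.7],[8,-8,-2,0.01,0.28,-0.02,0.7],[12,-12,-2,0.02,0.42,-0.03,0.7],[15,-14,-1.5,0.02,0.56,-0.03,0.7],[18,-16,-1.5,0.03,0.7,-0.04,0.7],[20.1,-17.3,-1.5,0.03,0.84,-0.05,0.7],[20.1,-17.3,-1.5,0.037,0.995,-0.051,0.7],[20.1,-17.3,-1.5,0.037,0.995,-0.051,0.7],[20.1,-17.3,-1.5,0.037,0.995,-0.051,0.7],[20.1,-17.3,-1.5,0.037,0.995,-0.051,0.7],[20.1,-17.3,-1.5,0.037,0.995,-0.051,0.7]]'
python3 - <<'E'
from r import *
s=arm.observe();print(s['q'])
w=grab('wrist','w9.png');print('wrist cam',np.array(w['world_from_camera'])[:3,3]);rails(w);sc=grab('scene','s9.png');t=grab('top','t9.png')
# shank in scene/top: predicted tip & head
Rt=Rn.from_euler('xyz',s['tcp_rot']).as_matrix();H=s['position']+Rt@[-.0007,0,-.0085];t8=np.radians(8)
td=Rt@[-np.cos(t8),0,np.sin(t8)];print('H',H,'tip',H+.07*td,'tipdir',td)
for d,n in((sc,'sc'),(t,'t'),(w,'w')):print(n,proj(d,H),proj(d,H+.07*td))
import go;[go.go(c) for c in(.09,.06,.03,.004)]
E
```

```text
time: 23.65
position: [0.4462, 0.1758, 0.3168]
tcp_rot: [-3.129, -0.994, 1.626]
wrist_force: [0.6, 0.6, -3.4]
opening: 0.417
gripper_force: 45.0
[ 0.4441  0.2067 -0.281   1.9785 -0.9176  1.3955  0.6039]
wrist cam [0.4554 0.0464 0.4886]
-0.11 []
-0.095 []
-0.08 [(np.float64(-29.5), '+'), (np.float64(-14.0), '-'), (np.float64(12.0), '+'), (np.float64(26.0), '-')]
-0.065 [(np.float64(-29.5), '+'), (np.float64(-14.0), '-'), (np.float64(12.0), '+'), (np.float64(25.0), '-')]
-0.05 []
-0.035 [(np.float64(-36.0), '+'), (np.float64(-35.5), '-'), (np.float64(-27.5), '+'), (np.float64(-26.5), '-'), (np.float64(-20.5), '+'), (np.float64(-20.0), '-'), (np.float64(-5.5), '+'), (np.float64(-5.0), '-'), (np.float64(8.0), '+'), (np.float64(9.0), '-'), (np.float64(13.5), '+'), (np.float64(14.5), '-')]
-0.02 [(np.float64(-44.0), '-'), (np.float64(-42.5), '+'), (np.float64(-41.0), '-'), (np.float64(-37.5), '+'), (np.float64(-36.0), '-'), (np.float64(-33.5), '+'), (np.float64(-30.5), '-'), (np.float64(-30.0), '+'), (np.float64(-28.5), '-'), (np.float64(-28.0), '+'), (np.float64(-19.0), '-'), (np.float64(
[... 391 characters left out ...]
p.float64(34.0), '+'), (np.float64(46.5), '-'), (np.float64(47.0), '+')]
H [0.4467 0.1683 0.3209] tip [0.4482 0.1386 0.2575] tipdir [ 0.0217 -0.4232 -0.9058]
sc [286.4932  81.6002] [276.3089 106.152 ]
t [136.4286 252.8031] [162.312  250.3701]
w [253.0573 226.5158] [252.9546 312.894 ]
clear 0.09 tcp [0.4482 0.1757 0.2707] shift cm [-3.8587  0.2359  2.5115] rot [-0.0041  0.0004 -0.0054]
clear 0.06 tcp [0.449  0.1631 0.2435] shift cm [-6.8293  0.2538  2.93  ] rot [-0.0041  0.0004 -0.0054]
clear 0.03 tcp [0.4498 0.1504 0.2163] shift cm [-9.7999  0.2717  3.3486] rot [-0.0041  0.0004 -0.0054]
clear 0.004 tcp [0.4505 0.1394 0.1927] shift cm [-12.3744   0.2872   3.7113] rot [-0.0041  0.0004 -0.0054]
```

```bash
python3 -m jog '[[-2,0.2,1.3,-0.004,0,-0.005,0.7],[-3.9,0.2,2.5,-0.004,0,-0.005,0.7],[-5.4,0.22,2.7,-0.004,0,-0.005,0.7],[-6.8,0.22,2.9,-0.004,0,-0.005,0.7],[-7.3,0.22,3,-0.004,0,-0.005,0.7],[-7.8,0.22,3.07,-0.004,0,-0.005,0.7],[-8.3,0.22,3.14,-0.004,0,-0.005,0.7],[-8.3,0.22,3.14,-0.004,0,-0.005,0.7]]'
python3 go.py .045 .02 .004
```

```text
time: 24.6
position: [0.449, 0.1563, 0.2295]
tcp_rot: [-3.139, -0.996, 1.631]
wrist_force: [0.0, 0.1, -2.4]
opening: 0.416
gripper_force: 45.0
clear 0.045 tcp [0.4494 0.1567 0.2299] shift cm [0.0559 0.0476 0.0098] rot [ 0.0001 -0.0008 -0.002 ]
clear 0.02 tcp [0.4501 0.1462 0.2072] shift cm [-2.42    0.0525  0.3559] rot [ 0.0001 -0.0008 -0.002 ]
clear 0.004 tcp [0.4505 0.1394 0.1927] shift cm [-4.0046  0.0557  0.5774] rot [ 0.0001 -0.0008 -0.002 ]
```

No contact force with the tip about 17 mm below the rail tops, so it is in the slot. I'll lower it the rest of the way.

```bash
python3 -m jog '[[-0.8,0.02,0.1,0,0,0,0.7],[-1.6,0.02,0.22,0,0,0,0.7],[-2.4,0.02,0.35,0,0,0,0.7],[-3,0.02,0.43,0,0,0,0.7],[-3.5,0.02,0.5,0,0,0,0.7],[-3.9,0.02,0.56,0,0,0,0.7],[-3.9,0.02,0.56,0,0,0,0.7],[-3.9,0.02,0.56,0,0,0,0.7]]'
python3 p.py | head -2
```

```text
time: 25.4
position: [0.4501, 0.1402, 0.194]
tcp_rot: [-3.139, -0.996, 1.632]
wrist_force: [-0.2, -0.8, -3.2]
opening: 0.416
gripper_force: 45.0p.py:11: RuntimeWarning: Mean of empty slice.
  print('blue',len(blue),blue.mean(0),blue.min(0),blue.max(0));print('red range',len(red),red.min(0),red.max(0))
  ret = um.true_divide(
Traceback (most recent call last):
  File "p.py", line 11, in <module>
    print('blue',len(blue),blue.mean(0),blue.min(0),blue.max(0));print('red range',len(red),red.min(0),red.max(0))
                                        ~~~~~~~~^^^
ValueError: zero-size array to reduction operation minimum which has no identity
```

```bash
python3 -m jog '[[-0.1,0,0.01,0,0,0,0.7],[-0.2,0,0.03,0,0,0,0.7],[-0.2,0,0.03,0,0,0,0.7],[-0.2,0,0.03,0,0,0,0.55],[-0.2,0,0.03,0,0,0,0.45],[-0.2,0,0.03,0,0,0,0.35],[-0.2,0,0.03,0,0,0,0.35],[-0.2,0,0.03,0,0,0,0.35],[-0.2,0,0.03,0,0,0,0.35]]'
python3 -m jog '[[0.1,0,-1,0,0,0,0.35],[0.3,0,-4,0,0,0,0.35],[1,0,-8,0,0,0,0.35],[2,0,-12,0,0,0,0.35],[4,0,-15,0,0,0,0.35],[6,0,-18,0,0,0,0.35],[6,0,-18,0,0,0,0.35],[6,0,-18,0,0,0,0.35]]'
cat > chk.py <<'E'
from r import *
t=grab('top','t10.png');w=grab('wrist');b=cv2.imread('pics/t9.png').astype(int);a=t['color'][:,:,::-1].astype(int)
for n,p in(('end top',F(.1+.0034,-.002,.118)),('load top',F(-.074,-.002,.2))):print(n,proj(t,p),proj(w,p))
# grey samples along slot centre, height of head top
g=cv2.cvtColor(t['color'],cv2.COLOR_RGB2HSV);gw=cv2.cvtColor(w['color'],cv2.COLOR_RGB2HSV)
for x in np.arange(-.11,.125,.01):
    p=proj(t,F(x,-.002,.150-x*.466+.017)).round().astype(int);q=proj(w,F(x,-.002,.150-x*.466+.017)).round().astype(int)
    print(round(x,3),p,g[p[1],p[0]],q,gw[q[1],q[0]] if 0<=q[0]<512 and 0<=q[1]<384 else '')
E
python3 chk.py
```

```text
time: 26.35
position: [0.4502, 0.1392, 0.1921]
tcp_rot: [-3.139, -0.996, 1.632]
wrist_force: [0.1, 0.4, -0.4]
opening: 0.649
gripper_force: 0.0
time: 27.15
position: [0.4578, 0.0206, 0.3405]
tcp_rot: [-3.14, -0.995, 1.632]
wrist_force: [-1.0, -0.9, -0.5]
opening: 0.653
gripper_force: 0.0
end top [ 99.3337 250.194 ] [253.1329 166.8194]
load top [173.0637 247.594 ] [253.437  218.9563]
-0.11 [190 247] [ 74 111  60] [254 235] [ 71 144  53]
-0.1 [185 247] [71 97 63] [254 230] [ 66 104  59]
-0.09 [180 247] [ 72 106  60] [253 225] [63 92 75]
-0.08 [176 248] [ 71 102 100] [253 221] [54 75 68]
-0.07 [171 248] [ 71 106 123] [253 217] [54 76 67]
-0.06 [167 248] [ 71 105  95] [253 212] [51 80 67]
-0.05 [162 248] [ 72 109  96] [253 209] [49 73 66]
-0.04 [158 248] [ 72 106  94] [253 205] [ 19  37 110]
-0.03 [153 248] [ 72 103  97] [253 201] [ 14  38 114]
-0.02 [149 248] [ 71 104 123] [253 198] [ 14  42 116]
-0.01 [145 249] [ 72 104 118] [253 195] [ 15  44 117]
-0.0 [140 249] [ 71 105 122] [253 192] [ 14  53 110]
0.01 [136 249] [  3  19 124] [253 189] [ 13  61 104]
0.02 [132 249] [  8  14 199] [253 186] [ 13  61 112]
0.03 [128 249] [  9  13 135] [253 183] [ 13  40 161]
0.04 [124 249] [165   3 164] [253 181] [ 14  38 173]
0.05 [120 249] [ 10  13 172] [253 178] [ 12  61 117]
0.06 [116 250] [ 12  14 183] [253 176] [13 75 98]
0.07 [112 250] [ 15  14 186] [253 174] [ 12  65 106]
0.08 [108 250] [ 15  13 193] [253 171] [ 12  42 162]
0.09 [104 250] [ 12  14 186] [253 169] [ 13  39 169]
0.1 [100 250] [ 13  13 182] [253 167] [ 14  38 169]
0.11 [ 97 250] [ 15   8 188] [253 165] [ 12  37 171]
0.12 [ 93 250] [ 14  15 184] [253 163] [ 13  36 171]
```

```bash
cat > chk2.py <<'E'
from r import *
t=grab('top');sc=grab('scene','s11.png');b=cv2.imread('pics/top0.png');s0=cv2.imread('pics/scene0.png')
def px(im,d,p):
    u,v=proj(d,p);return tuple(int(c) for c in im[int(round(v)),int(round(u))])
n=np.array([.4226,.9063])
tn=t['color'];sn=sc['color']
for x in np.arange(-.02,.125,.0075):
    r=[]
    for y in(-.012,.006):
        # head-top surface
        p=F(x+n[0]*.016,y,.150-x*.4663+n[1]*.016);r+=[px(tn,t,p),px(b[:,:,::-1],t,p)]
    q=F(x-n[0]*.042,-.002,.150-x*.4663-n[1]*.042);r+=['|',px(sn,sc,q),px(s0[:,:,::-1],sc,q)]
    print(round(x,4),*r)
d=cv2.absdiff(sn[:,:,::-1],s0).max(2);ys,xs=np.nonzero(d[100:175,245:345]>40);
print(proj(sc,F(.1,-.002,.11)),proj(sc,F(.1-.03,-.002,.047)))
for r in range(100,176,3): print(r,''.join('#' if d[r,c]>40 else '.' for c in range(245,345,1)))
E
python3 chk2.py
```

```text
-0.02 (30, 59, 42) (65, 109, 81) (72, 122, 90) (64, 111, 80) | (92, 84, 78) (219, 214, 188)
-0.0125 (24, 53, 38) (63, 107, 79) (53, 95, 69) (47, 87, 62) | (103, 86, 73) (218, 214, 188)
-0.005 (22, 51, 35) (61, 106, 77) (54, 96, 71) (47, 87, 62) | (114, 88, 71) (210, 206, 182)
0.0025 (17, 47, 32) (64, 107, 80) (55, 99, 72) (50, 91, 66) | (96, 84, 75) (219, 215, 189)
0.01 (15, 44, 29) (62, 106, 80) (26, 56, 39) (44, 86, 61) | (104, 85, 70) (218, 213, 188)
0.0175 (13, 43, 27) (62, 104, 77) (34, 39, 37) (30, 33, 31) | (97, 80, 68) (216, 212, 186)
0.025 (54, 79, 62) (63, 108, 80) (76, 76, 77) (71, 71, 72) | (81, 77, 75) (219, 214, 189)
0.0325 (36, 55, 43) (60, 104, 77) (66, 63, 65) (58, 59, 59) | (75, 73, 73) (218, 214, 188)
0.04 (41, 48, 44) (62, 106, 79) (64, 60, 60) (27, 70, 45) | (63, 61, 62) (210, 206, 181)
0.0475 (41, 51, 43) (62, 106, 78) (63, 62, 61) (26, 64, 43) | (53, 51, 52) (200, 196, 172)
0.055 (31, 45, 37) (29, 52, 38) (54, 52, 52) (14, 44, 27) | (48, 48, 48) (218, 214, 188)
0.0625 (23, 44, 32) (34, 58, 44) (69, 66, 67) (13, 39, 25) | (35, 36, 36) (210, 205, 180)
0.07 (95, 9
[... 2806 characters left out ...]
...............................#......................................
160 .........................................................######.....................................
163 .....................................................#####..........................................
166 .....................................................######.........................................
169 ....................................................................................................
172 .......................................########....................................................#
175 ................................######..######..................................................####
```

Top view: bright steel spans feeder x of about 0.08 to 0.118 on both sides of the strip, so the head is at the end stop. Last, a pointer check.

Run:
```python
from r import *
t=grab('top');h=cv2.cvtColor(t['color'],cv2.COLOR_RGB2HSV)
for n,lo,hi in(('red',(0,130,90),(9,255,255)),('blue',(100,110,60),(130,255,255))):
    m=cv2.inRange(h,np.array(lo),np.array(hi));m[:135]=0;m[180:]=0;m[:,:105]=0;m[:,160:]=0
    v,u=np.nonzero(m);q=onz(t,u.mean(),v.mean(),.115);print(n,len(u),R.T@(q[:2]-o)*1000)
# wrist cam view of rule from a pose above it
s=arm.observe();R0=Rn.from_euler('xyz',s['tcp_rot']).as_matrix()
print(s['position'],'to (0.55,0.15,0.36) vertical: shift',R0.T@(np.array([.58,.12,.38])-s['position'])*100)
```

```text
red 79 [  14.458 -201.926]
blue 12 [  66.042  -201.4894]
[0.4575 0.0215 0.3397] to (0.55,0.15,0.36) vertical: shift [ 8.328  12.8412  5.3923]
```

```bash
python3 -c "
from cell import finish_job
print(finish_job())"
```

```text
the job is handed in; nothing more can be done
None
```

The job is handed in: the pointer is on the blue-tab mark (last check within about 0.4 mm), the tray bolt hangs head-up at the end stop under the strip, and the gripper is open and clear. I never worked at the nut, tin or wrench, but did not re-measure their positions at the end.

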